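Bring the beetle under the lens and hold the sprung pointer at its mark

TASK

Push the specimen stage gently in under the microscope by its knob until it is fully home against its stop, so that the pinned beetle lies under the lens. Then take the spring-return pointer by its blue grip, draw it out until the red ring on its rod has just come clear of the barrel (60 mm of pull), without running the needle on into the beetle, and finish while still holding it there for the picture. Leave the other things on the bench where they are.

Things in the scene. Friction and masses are not known exactly. Their poses are not given: they have to be found in the camera images.
- microscope: White stereo microscope, fixed. Origin on the bench straight below the lens axis; x = the direction the stage is pushed home (away from the robot, within 0.22 rad); column 150 mm to its -y side. Foot 24 mm high, x -125 to 145, y -210 to 130 mm. The lens (62 mm across) hangs 160 mm above the bench; above 225 mm the head is about 104 mm wide, 460 mm high.
- carriage (a joint): Sliding stage: aluminium plate 215 x 84 x 8 mm (top 40 mm above the bench) on two rails of the microscope foot. Value in m: 0 = fully home at its stop, beetle under the lens; grows as it is drawn out along the microscope's -x, up to 0.085. Starts at 0.05 to 0.08. About 1.5 N of friction; stays where it is left.
- carriage_knob (a point): Centre of the top of the stage's dark upright knob, at the end of the plate nearest the robot: a round post 18 mm across, straight from 52 mm to its top at 80 mm above the bench; below it a 26 mm wide foot on the plate, whose top is at 40 mm. Axes as the microscope's. It stands 145 mm on the -x side of the beetle.
- specimen (a point): Centre of the dark brown pinned beetle (body 35 x 12 mm, fragile) on a white foam plate on the stage, 62 mm above the bench. Below the lens axis when the stage is home.
- pointer_stand: Pointer stand, fixed: round foot (72 mm across, 20 high), post and clamp, grey barrel 16 mm across, level, axis 62 mm above the bench, aimed at the lens axis. Origin on the bench below the lens axis (as the microscope's); x points from there to the foot: post at x = 300 mm (top 86 high), clamp 287 to 313, barrel from 226 (brass mouth) to 356. The needle points to -x.
- pointer (a joint): Pull of the pointer's rod out of its barrel in m, along the stand's -x: 0 = drawn in by its spring (start), 0.060 = the red ring (3 mm wide) on the rod has just come clear of the brass mouth, 0.075 = end of travel. The spring pulls back with 3.2 N at 0, 7.4 N at 0.060 (70 N/m), friction 0.3 N; let go, it runs back in. At about 0.068 the needle reaches the beetle.
- pointer_grip (a point): Middle of the pointer's blue grip, on the rod's axis, 62 mm above the bench, moving with the rod: round, 22 mm across, 30 mm long, with a flange (30 mm across, 4 thick) at its needle end, 15 to 19 mm to -x of this point. Axes as the stand's: x along the rod, away from the needle. Drawn in, it is 205 mm from the lens axis and 21 mm from the barrel's mouth; at the mark 145 mm from the lens axis.
- pointer_tip (a point): Point of the pointer's thin needle (5 mm thick, 110 mm long from the grip's flange), 129 mm on the -x side of the grip's middle. At the mark it stops 16 mm short of the beetle's centre.
- petri_dish: Bystander: closed clear dish 73 mm across, 18 mm high, standing between the stage knob and the pointer. Origin: centre of its underside.
- forceps: Bystander: steel forceps lying on the bench, 120 mm long, 14 mm wide, 10 mm high. Origin: middle, on the bench.
- vial_amber: Bystander: amber vial with black cap, 25 mm across, 55 mm high, standing beyond the pointer. Origin: centre of its underside.
- vial_clear: Bystander: clear vial with white cap, 28 mm across, 60 mm high. Origin: centre of its underside.
- sample_jar: Bystander: clear sample jar with white lid, 60 mm across, 85 mm high. Origin: centre of its underside.
- pin_box: Bystander: flat blue box of insect pins, 82 x 57 x 24 mm. Origin: centre of its underside.
- loupe: Bystander: hand lens with black rim and wooden handle, lying flat, 130 mm long, lens ring 56 mm across, 12 mm high. Origin: below the centre of the lens.

How it is judged:
On the way, in this order (a step that is already met when the one before it is completed fails the run):
1. the specimen stage is fully home (within 4 mm of its stop) (value of joint carriage below 0.004 m), for 0.2 s.
2. the pointer is drawn out to its mark with the stage still home (value of joint pointer between 0.056 and 0.064 m and value of joint carriage below 0.004 m), for 0.3 s.
At the end, for the whole second after the job is handed in: the stage is within 4 mm of its stop, the pointer is held still by the fingers 56 to 64 mm out (mark at 60 mm), its tip within 24 mm of the beetle's centre, and the fingers still press on it (all of step 2 and velocity of joint pointer between -0.01 and 0.01 m/s and distance between pointer_tip and specimen below 0.024 m and contact force between the fingers and pointer_stand above 3 N); the arm keeps its last pose, push and grip.
It fails at once if the needle is run into the beetle (pointer drawn out beyond 68 mm) (value of joint pointer above 0.068 m).
It fails at once if the stage is slammed in (faster than 0.4 m/s) (velocity of joint carriage below -0.4 m/s).
It fails at once if a bystander is knocked over or shifted by more than 30 mm (distance of any of petri_dish, forceps, vial_amber, vial_clear, sample_jar, pin_box, loupe from where it was at the start of the episode above 0.03 m or angle between any of petri_dish, vial_amber, vial_clear, sample_jar, pin_box's own z axis and vertical above 0.6 rad).
It also fails if it takes over 48 s, if anything falls off the work surface, if the arm or the gripper's body presses on something with over 40 N, if the wrist force passes 120 N, or if a joint passes its speed limit or range.

ROBOT

A 6-joint arm with a two-finger parallel gripper is mounted at the origin on the work surface. World frame = base frame: x ahead of the robot, y to its left, z up, the work surface at z = 0. Lengths are in m, angles in rad, forces in N, time in s.
With the tool pointing down it reaches from about 0.35 to 0.775 m from the base axis. Payload 7.3 kg.
Tool frame: the origin (TCP) lies at the very end of the fingers, on their centre line; the grasp point (between the pads) lies 19 mm behind it (robot.tcp_to_grasp is the z of the grasp point in the tool frame, in m); z points along the fingers, y is the line along which they close (so a half turn about z gives the same grasp; the last joint's range is limited). The gripper opens to 92 mm and grips with 3 to 60 N. Pads are 19 mm wide; open, the fingers measure 130 mm over their backs; the gripper's body (75 mm by 190 mm) begins 47 mm behind the grasp point.
Start: joints at [1.14, 0.342, 1.524, -0, 1.275, -0.146], TCP at [0.147, 0.504, 0.227] pointing down, gripper open.
Joint ranges: [-2.53, 2.53], [-0.77, 2.02], [0.04, 2.7], [-1, 4.14], [0.28, 2.66], [-3.11, 3.11]. Speed limits (rad/s): [2.57, 2.57, 3.14, 3.14, 3.14, 3.14].

INTERFACE

Orientations are given as [roll, pitch, yaw] about the fixed x, y, z axes, in that order (R = Rz(yaw) Ry(pitch) Rx(roll)).
In Python, from cell import monitor, read_camera, get_calibration, job, robot gives the robot as it stands. The module is installed in compiled form; this text tells all that it offers.
- The arm moves only by the tool send_rows, never from a script. Its argument "targets" is a list of rows, each an object with "translation": the shift along the tool's x, y, z in cm, a list of three; "spin": the turn about the tool's z in degrees; "jaw": the opening, from 0 (shut) to 1 (fully open). A call has exactly 5 rows; each row is the pose to reach, as a shift and turn from the pose commanded when the call began, along the tool's axes at that moment; what a row does not reach only later rows make up. A row lasts 1/10 s, in which the tool goes at most 50 mm and 8.59 degrees, less where a joint would pass 70% of its speed; a pose out of reach is approached as far as the arm can. A call with a gripper value outside its range is refused whole. The fingers move at their own pace and stop on an object; "force" is the grip in N (left out, the last holds). Time passes only in rows, so rows that repeat a pose let the fingers close, or fill a call up. It gives the time, the measured TCP pose, the force, the opening and the grip force at its end, in the units of the state.
- monitor.observe(): the state, without advancing time (a new reading comes with each control period).
- read_camera(name): name is "scene" or "side" or "wrist"; returns (picture, depth): 480x640x3 uint8, red, green, blue; 480x640 float32, m along the optical axis (not along the pixel's ray), 0 where there is no reading.
- get_calibration(name): a dict with "intrinsics" (3x3 intrinsics, pixels), "origin" and "orientation" of the camera in the world; the wrist camera has in their place "hand_eye" (4x4, takes a point from camera to tool coordinates, whose origin is the TCP and whose axes are the flange's). Camera axes: x right, y up, looking along -z (the intrinsics and any distortion apply to the point x, -y, -z); pixel columns grow to the right and rows downward; lengths in m; the calibration is good to about 2 mm. A picture is of the moment at which its call begins: read the wrist's pose just before it. get_calibration takes no time and is no camera call.
- job.hand_in(): hands the job in; it is judged then, once.
The state is a dict: "time": time; "qpos": joint angles; "qvel": joint speeds; "joint_efforts": joint torques, N m; "tool_pos": TCP position; "tool_rot": TCP orientation; "contact_force": force on the tool from outside, world axes, zero at the start; "torque": the same for the moment, N m; "opening": finger opening in m; "grip_force": force on a finger pad.
Only numpy, scipy, OpenCV 4.12 (cv2) and the standard library are available. Lean on these libraries where they do the work, as an engineer would, in place of code of your own. Each camera call takes 0.05 s, during which the arm holds its last target. There are 200 camera calls.

## Working session

There is one attempt and no reset: what is moved stays moved. The work goes in short steps, Python scripts to look and compute and a tool call to move; the robot and the scene stay as the last step left them, time stands still between calls to the robot, and variables do not carry over. Pictures are saved under pics/ and viewed, at most 10 in all, crops included, and the job is handed in when it is done.

Besides the shell and the picture viewer there is one more tool, called after ">>>" as name([rows], argument=value, ...), one row to a line, values as JSON. send_rows: Moves the arm, as the interface text tells. Its arguments: {"type":"object","properties":{"targets":{"type":"array"},"force":{"type":"number"}},"required":["targets"]}

```bash
mkdir -p pics; cat > h.py <<'E'
import numpy as np,cv2
from cell import monitor,read_camera,get_calibration,job,robot
from scipy.spatial.transform import Rotation as R
E
python3 - <<'E'
from h import *
s=monitor.observe();print({k:np.round(v,3) for k,v in s.items()}, robot.tcp_to_grasp)
for n in ['scene','side']:
    c=get_calibration(n);print(n,c)
    p,d=read_camera(n);cv2.imwrite(f'pics/{n}0.png',p[:,:,::-1]);np.savez(n,p=p,d=d)
print(get_calibration('wrist'))
E
```

```text
{'time': np.float64(0.0), 'qpos': array([ 1.14 ,  0.343,  1.525, -0.   ,  1.275, -0.146]), 'qvel': array([-0.   , -0.001,  0.001,  0.001,  0.   , -0.   ]), 'joint_efforts': array([ -0.   , -43.127, -24.421,   0.071,   0.056,  -0.   ]), 'tool_pos': array([0.147, 0.503, 0.226]), 'tool_rot': array([-3.14 , -0.   ,  2.857]), 'contact_force': array([ 0.128,  0.547, -0.356]), 'torque': array([ 0.   , -0.03 , -0.009]), 'grip_force': np.float64(0.0), 'opening': np.float64(0.092)} -0.0188
scene {'intrinsics': array([[554.40598538,   0.        , 319.18856028],
       [  0.        , 554.40598538, 233.6499201 ],
       [  0.        ,   0.        ,   1.        ]]), 'origin': array([ 1.31550603, -0.31075588,  1.1420791 ]), 'orientation': array([ 0.63682443, -0.01177132,  1.25138906])}
side {'intrinsics': array([[513.33226467,   0.        , 324.83317826],
       [  0.        , 513.33226467, 241.39399017],
       [  0.        ,   0.        ,   1.        ]]), 'origin': array([-0.03681187, -0.90583913,  0.80788149]), 'orientation': array([ 0.97034878, -0.00785453, -0.60905796])}
{'intrinsics': array([[371.27892016,   0.        , 320.37549562],
       [  0.        , 371.27892016, 239.0275235 ],
       [  0.        ,   0.        ,   1.        ]]), 'hand_eye': array([[-1.54757548e-04,  9.57607777e-01,  2.88075202e-01,
         7.78742020e-02],
       [ 9.99999701e-01, -6.99511624e-05,  7.69740949e-04,
        -5.84463184e-04],
       [ 7.57261114e-04,  2.88075235e-01, -9.57607480e-01,
        -1.57166226e-01],
       [ 0.00000000e+00,  0.00000000e+00,  0.00000000e+00,
         1.00000000e+00]])}
```

View pics/scene0.png

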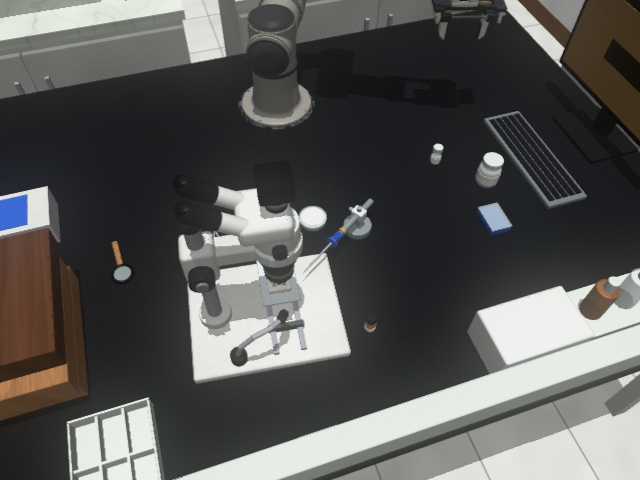

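View pics/side0.png

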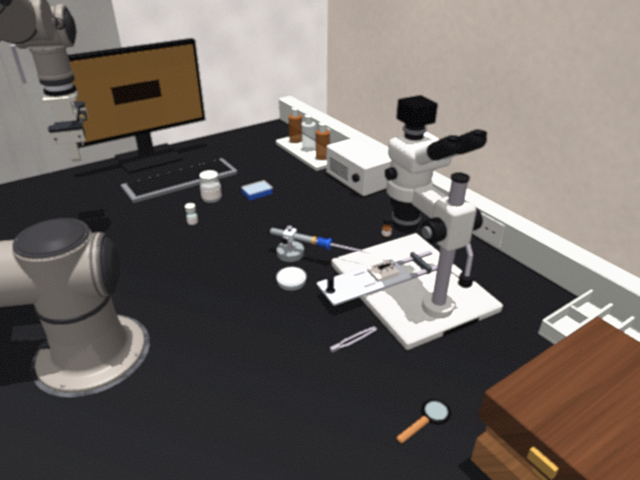

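Scene view: the microscope is at about (265,280), the blue grip at (335,238) and the dish at (313,217). Side view: the stage knob is at (330,283), the grip at (324,243), the dish at (291,279) and the forceps at (354,338).

```bash
cat >> h.py <<'E'
def ray(n,u,v):
    c=get_calibration(n);K=c['intrinsics'];
    d=np.array([(u-K[0,2])/K[0,0],-(v-K[1,2])/K[1,1],-1.])
    return np.array(c['origin']),R.from_euler('xyz',c['orientation']).as_matrix()@d
def onz(n,u,v,z):
    o,d=ray(n,u,v);return o+d*(z-o[2])/d[2]
def dep(n,D,u,v):
    o,d=ray(n,u,v);return o+d*D[v,u]
def tri(n1,a,n2,b):
    o1,d1=ray(n1,*a);o2,d2=ray(n2,*b)
    t=np.linalg.lstsq(np.c_[d1,-d2],o2-o1,rcond=None)[0]
    p,q=o1+t[0]*d1,o2+t[1]*d2;return (p+q)/2,np.linalg.norm(p-q)
E
python3 - <<'E'
from h import *
z=np.load('side.npz');p,d=z['p'],z['d']
c=p[215:335,260:420];cv2.imwrite('pics/side_c.png',cv2.resize(c,None,fx=5,fy=5,interpolation=cv2.INTER_CUBIC)[:,:,::-1])
B={}
for n,(u0,v0,u1,v1) in {'side':(270,215,400,300),'scene':(290,190,400,290)}.items():
    z=np.load(n+'.npz');p,D=z['p'],z['d'];h=cv2.cvtColor(p,cv2.COLOR_RGB2HSV)
    m=np.zeros(h.shape[:2],np.uint8);m[v0:v1,u0:u1]=cv2.inRange(h,(100,130,60),(130,255,255))[v0:v1,u0:u1]
    ys,xs=np.nonzero(m);B[n]=(xs.mean(),ys.mean());print(n,len(xs),B[n],xs.min(),xs.max(),ys.min(),ys.max(),'onz',onz(n,*B[n],.062))
print('grip tri',tri('side',B['side'],'scene',B['scene']))
print('knob', onz('side',330,277,.08))
E
```

```text
side 152 (np.float64(324.3421052631579), np.float64(242.0921052631579)) 317 332 236 249 onz [ 0.5882854  -0.01770245  0.062     ]
scene 123 (np.float64(335.2520325203252), np.float64(237.5040650406504)) 327 342 231 245 onz [ 0.58382643 -0.01456361  0.062     ]
grip tri (array([ 0.58673704, -0.01694365,  0.06378757]), np.float64(0.00430958512714578))
knob [ 0.5035551  -0.16171708  0.08      ]
```

View pics/side_c.png

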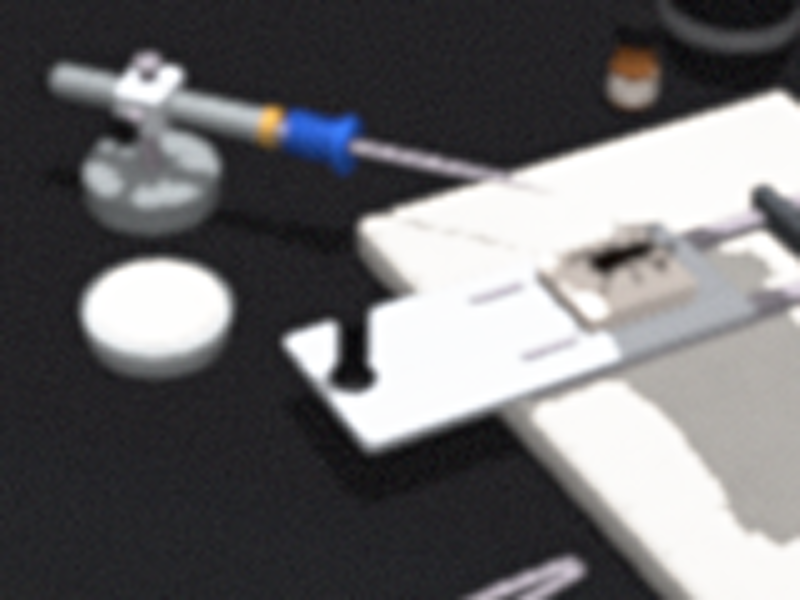

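Crop: the beetle is at side-view pixel (384,266), the knob's foot at (330,290), the barrel's rear end at (272,231) and the brass mouth at (314,240).

```bash
python3 - <<'E'
from h import *
f=lambda u,v:(260+(u-2)/5,215+(v-2)/5)
for n,u,v,z in [('knobbase',352,375,.042),('knobtop',352,322,.08),('beetle',622,257,.062),('cornA',283,340,.04),('cornB',372,440,.04),('barrelend',58,78,.062),('mouth',272,125,.062),('grip',318,135,.062),('flange',346,143,.062),('dish',157,300,.018),('clamp top',150,65,.086)]:
    print(n,np.round(onz('side',*f(u,v),z),4))
s=np.load('scene.npz');d=s['d'];print('scene grip',dep('scene',d,335,237))
for n,u,v,z in [('barrelend',370,202,.062),('mouth',343,229,.062),('dish',314,216,.018)]: print(n,np.round(onz('scene',u,v,z),4))
p=s['p'][180:300,250:410];cv2.imwrite('pics/scene_c.png',cv2.resize(p,None,fx=5,fy=5,interpolation=cv2.INTER_CUBIC)[:,:,::-1])
E
```

```text
knobbase [ 0.5045 -0.1612  0.042 ]
knobtop [ 0.4993 -0.1677  0.08  ]
beetle [ 0.6489 -0.1819  0.062 ]
cornA [ 0.4939 -0.1198  0.04  ]
cornB [ 0.487  -0.2016  0.04  ]
barrelend [0.5036 0.1073 0.062 ]
mouth [0.5727 0.0067 0.062 ]
grip [ 0.5871 -0.0142  0.062 ]
flange [ 0.5949 -0.0282  0.062 ]
dish [ 0.475  -0.0358  0.018 ]
clamp top [0.5317 0.0587 0.086 ]
scene grip [ 0.591419   -0.01836074  0.07555104]
barrelend [0.5057 0.1061 0.062 ]
mouth [0.5654 0.0119 0.062 ]
dish [ 0.4723 -0.0321  0.018 ]
```

View pics/scene_c.png

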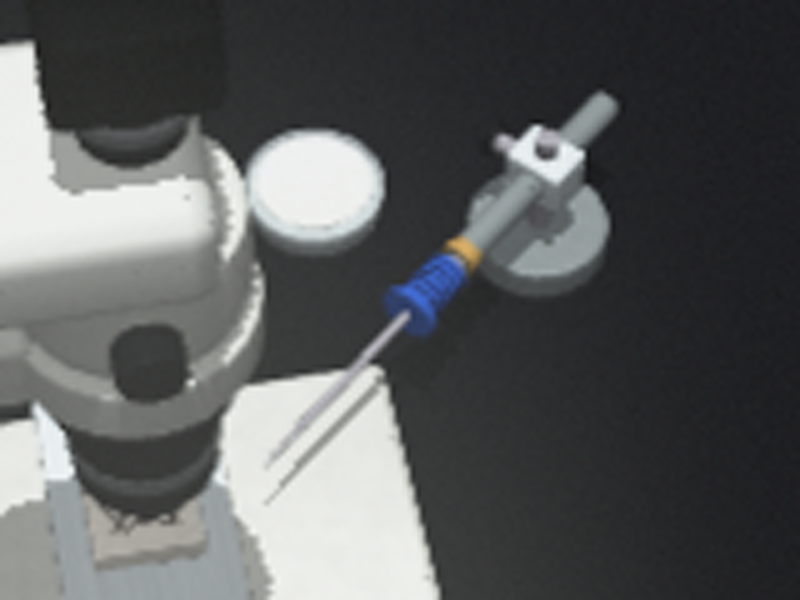

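The crop shows the needle, grip and barrel pointing at the lens, with the stand clear of the dish. The knob is at about (0.504,-0.163) with the stage about 55 mm out. The grip is at about (0.587,-0.0155) and the rod's +x axis is at about 124°. Next I move over toward the knob.

>>> send_rows([
  {"translation": [-4.5, -2.4, 0], "spin": 0, "jaw": 0.5},
  {"translation": [-9, -4.8, 0], "spin": 0, "jaw": 0},
  {"translation": [-13.5, -7.2, 0], "spin": 0, "jaw": 0},
  {"translation": [-18, -9.6, 0], "spin": 0, "jaw": 0},
  {"translation": [-22, -12, 0], "spin": 0, "jaw": 0},
], force=20)

```text
time: 0.6
tool_pos: [0.3255, 0.3258, 0.2265]
tool_rot: [-3.142, -0.0, 2.857]
contact_force: [1.2, 0.8, 0.9]
opening: 0.0564
grip_force: 0.0
```

>>> send_rows([
  {"translation": [-2.4, -4.2, 0], "spin": 0, "jaw": 0},
  {"translation": [-4.8, -8.5, 0], "spin": 0, "jaw": 0},
  {"translation": [-7.2, -12.8, 0], "spin": 0, "jaw": 0},
  {"translation": [-9.6, -17.1, 0], "spin": 0, "jaw": 0},
  {"translation": [-11.7, -21.4, 0], "spin": 0, "jaw": 0},
])

```text
time: 1.1
tool_pos: [0.3766, 0.0872, 0.2266]
tool_rot: [3.142, 0.0, 2.857]
contact_force: [1.1, 0.7, -0.8]
opening: 0.0165
grip_force: 0.0
```

>>> send_rows([
  {"translation": [-2.4, -4.2, 0], "spin": -3, "jaw": 0},
  {"translation": [-4.8, -8.5, 0], "spin": -6, "jaw": 0},
  {"translation": [-7.2, -12.8, 0], "spin": -8, "jaw": 0},
  {"translation": [-9.6, -17.1, 0], "spin": -10, "jaw": 0},
  {"translation": [-11.7, -21.4, 0], "spin": -10, "jaw": 0},
])

```text
time: 1.6
tool_pos: [0.4288, -0.1513, 0.2265]
tool_rot: [3.141, -0.0, 3.032]
contact_force: [1.7, 0.1, -0.1]
opening: 0.0007
grip_force: 0.0
```

```bash
cat >> h.py <<'E'
def wray(s,u,v):
    c=get_calibration('wrist');K=c['intrinsics'];H=np.array(c['hand_eye'])
    Rt=R.from_euler('xyz',s['tool_rot']).as_matrix()
    d=np.array([(u-K[0,2])/K[0,0],-(v-K[1,2])/K[1,1],-1.])
    return s['tool_pos']+Rt@H[:3,3],Rt@H[:3,:3]@d
def wz(s,u,v,z):
    o,d=wray(s,u,v);return o+d*(z-o[2])/d[2]
def wshot(name):
    s=monitor.observe();p,D=read_camera('wrist');cv2.imwrite(f'pics/{name}.png',p[:,:,::-1])
    np.savez(name,p=p,D=D,tool_pos=s['tool_pos'],tool_rot=s['tool_rot']);return s,p,D
E
python3 - <<'E'
from h import *
s,p,D=wshot('w1');print(s['tool_pos'],s['tool_rot'],s['opening'],s['time'])
E
```

```text
[ 0.42878386 -0.15129982  0.22652369] [ 3.14130686e+00 -4.62054953e-05  3.03184617e+00] 0.0006858527635970141 1.6
```

View pics/w1.png

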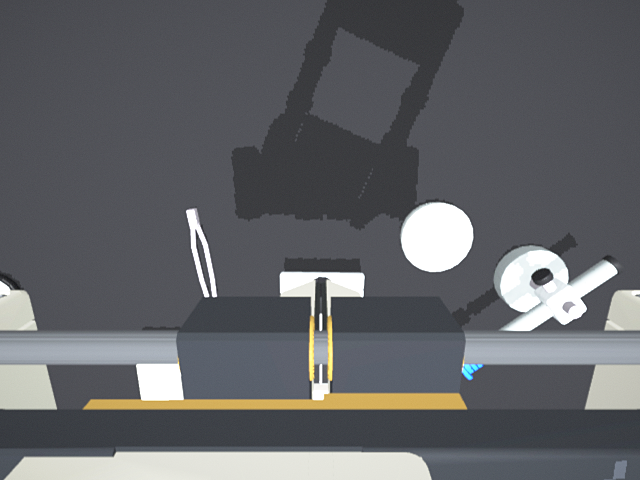

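Wrist view: the stage's near edge runs from (281,272) to (364,274) with the knob's rear at about (321,282), in line with the fingers. The dish is at (437,237) and the post top at (570,306).

```bash
python3 - <<'E'
from h import *
s=monitor.observe()
for n,u,v,z in [('e1',281,272,.04),('e2',364,274,.04),('knobtop rear',321,279,.08),('dish',437,237,.018),('post',570,306,.086),('barrelend',612,266,.062)]: print(n,np.round(wz(s,u,v,z),4))
E
```

```text
e1 [ 0.4851 -0.2051  0.04  ]
e2 [ 0.4964 -0.1233  0.04  ]
knobtop rear [ 0.4802 -0.1644  0.08  ]
dish [ 0.4733 -0.0442  0.018 ]
post [0.5276 0.0513 0.086 ]
barrelend [0.5047 0.1025 0.062 ]
```

>>> send_rows([
  {"translation": [0, -0.4, 4], "spin": 0, "jaw": 0},
  {"translation": [0, -0.4, 8], "spin": -1, "jaw": 0},
  {"translation": [-1, -0.4, 12], "spin": -1, "jaw": 0},
  {"translation": [-2, -0.4, 15], "spin": -1, "jaw": 0},
  {"translation": [-3, -0.4, 16.6], "spin": -1, "jaw": 0},
])

```text
time: 2.15
tool_pos: [0.4569, -0.1554, 0.0579]
tool_rot: [3.14, -0.004, 3.048]
contact_force: [-0.3, 0.0, 1.7]
opening: 0.0005
grip_force: 0.0
```

>>> send_rows([
  {"translation": [-1, 0, 0], "spin": 0, "jaw": 0},
  {"translation": [-2, 0, 0], "spin": 0, "jaw": 0},
  {"translation": [-3, 0, 0], "spin": 0, "jaw": 0},
  {"translation": [-4, 0, 0], "spin": 0, "jaw": 0},
  {"translation": [-5, 0, 0], "spin": 0, "jaw": 0},
])

```text
time: 2.65
tool_pos: [0.5089, -0.1613, 0.0615]
tool_rot: [-3.141, 0.001, 3.049]
contact_force: [-1.9, -1.2, 1.4]
opening: 0.0008
grip_force: 0.9
```

>>> send_rows([
  {"translation": [-0.6, 0, 0], "spin": 0, "jaw": 0},
  {"translation": [-1.2, 0, 0], "spin": 0, "jaw": 0},
  {"translation": [-1.7, 0, 0], "spin": 0, "jaw": 0},
  {"translation": [-2.1, 0, 0], "spin": 0, "jaw": 0},
  {"translation": [-2.4, 0, 0], "spin": 0, "jaw": 0},
])

```text
time: 3.15
tool_pos: [0.5321, -0.1633, 0.0607]
tool_rot: [3.142, -0.0, 3.049]
contact_force: [-1.9, 0.3, 0.6]
opening: 0.0003
grip_force: 0.7
```

```bash
python3 - <<'E'
from h import *
p,d=read_camera('side');c=p[190:310,270:430];cv2.imwrite('pics/side1.png',cv2.resize(c,None,fx=5,fy=5,interpolation=cv2.INTER_CUBIC)[:,:,::-1])
E
```

```text
(no output)
```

View pics/side1.png

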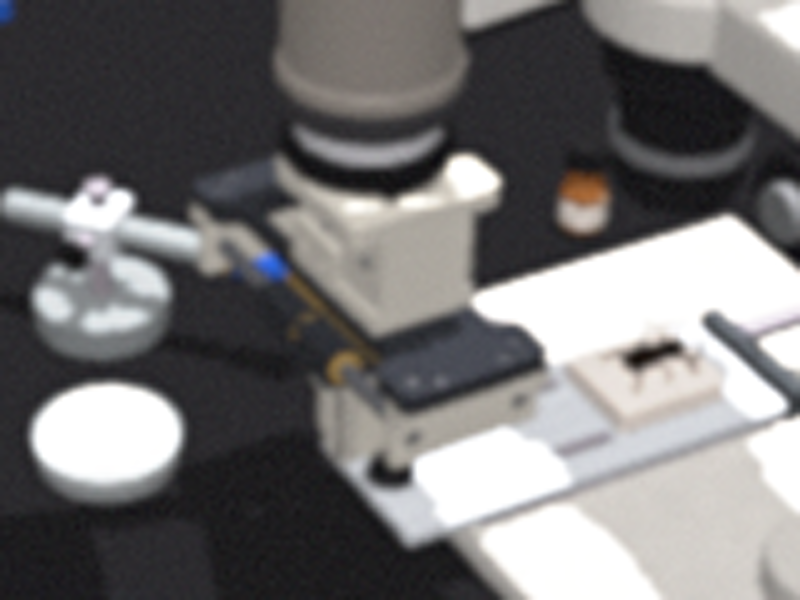

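The fingers sit behind the knob at crop (385,460) and the stage is moving in. I continue slowly until it meets the stop.

>>> send_rows([
  {"translation": [-0.2, 0, 0], "spin": 0, "jaw": 0},
  {"translation": [-0.4, 0, 0], "spin": 0, "jaw": 0},
  {"translation": [-0.6, 0, 0], "spin": 0, "jaw": 0},
  {"translation": [-0.7, 0, 0], "spin": 0, "jaw": 0},
  {"translation": [-0.8, 0, 0], "spin": 0, "jaw": 0},
])

```text
time: 3.7
tool_pos: [0.537, -0.1637, 0.0605]
tool_rot: [3.141, -0.006, 3.049]
contact_force: [-13.3, -0.8, 8.2]
opening: -0.0
grip_force: 6.5
```

>>> send_rows([
  {"translation": [-0.1, 0, 0], "spin": 0, "jaw": 0},
  {"translation": [-0.1, 0, 0], "spin": 0, "jaw": 0},
  {"translation": [-0.2, 0, 0], "spin": 0, "jaw": 0},
  {"translation": [-0.2, 0, 0], "spin": 0, "jaw": 0},
  {"translation": [-0.2, 0, 0], "spin": 0, "jaw": 0},
])

```text
time: 4.2
tool_pos: [0.5371, -0.1637, 0.0604]
tool_rot: [3.141, -0.01, 3.049]
contact_force: [-18.2, -1.4, 12.1]
opening: 0.0002
grip_force: 8.7
```

The stage is home: the force rises to 18 N with no more travel. I back off and rise.

>>> send_rows([
  {"translation": [2, 0, 0], "spin": 0, "jaw": 0},
  {"translation": [5, 0, -1], "spin": 0, "jaw": 0},
  {"translation": [6, 0, -5], "spin": 0, "jaw": 0},
  {"translation": [6, 0, -9], "spin": 0, "jaw": 0},
  {"translation": [6, 0, -13], "spin": 0, "jaw": 0},
])

```text
time: 4.7
tool_pos: [0.482, -0.1586, 0.1924]
tool_rot: [3.141, 0.001, 3.048]
contact_force: [1.1, -1.5, -0.5]
opening: 0.0002
grip_force: 0.0
```

```bash
python3 - <<'E'
from h import *
s=monitor.observe();print(s['tool_pos'],s['tool_rot'],s['contact_force'])
Rt=R.from_euler('xyz',s['tool_rot']).as_matrix();print(Rt.T@(np.array([.56,.023,.19])-s['tool_pos'])*100)
E
```

```text
[ 0.48196245 -0.15856206  0.19241037] [3.14145528e+00 8.31375173e-04 3.04842384e+00] [ 1.1385416  -1.48321336 -0.53840041]
[-6.08056116 18.80344221  0.24867579]
```

>>> send_rows([
  {"translation": [0, 3, 0], "spin": 8.5, "jaw": 0.5},
  {"translation": [-1, 6, 0], "spin": 17, "jaw": 1},
  {"translation": [-2, 9, 0], "spin": 25.5, "jaw": 1},
  {"translation": [-4, 11.5, 0], "spin": 34, "jaw": 1},
  {"translation": [-6, 11.5, 0], "spin": 42.5, "jaw": 1},
])

```text
time: 5.2
tool_pos: [0.5535, -0.0466, 0.1912]
tool_rot: [3.14, 0.0, 2.304]
contact_force: [0.8, -0.2, -0.1]
opening: 0.0355
grip_force: 0.0
```

```bash
python3 - <<'E'
from h import *
s=monitor.observe();print(s['tool_pos'],s['tool_rot'],s['opening'])
Rt=R.from_euler('xyz',s['tool_rot']).as_matrix();print(Rt.T@(np.array([.615,-.055,.19])-s['tool_pos'])*100, np.degrees(s['tool_rot'][2]-2.165))
E
```

```text
[ 0.55352087 -0.04658693  0.19120696] [3.13976341e+00 1.88449751e-04 2.30393973e+00] 0.03546811946337996
[-4.73936792  4.00511782  0.1289153 ] 7.960660084595735
```

>>> send_rows([
  {"translation": [-2, 2, 0], "spin": 8, "jaw": 1},
  {"translation": [-4.7, 4, 0], "spin": 8, "jaw": 1},
  {"translation": [-4.7, 4, 0], "spin": 8, "jaw": 1},
  {"translation": [-4.7, 4, 0], "spin": 8, "jaw": 1},
  {"translation": [-4.7, 4, 0], "spin": 8, "jaw": 1},
])

```text
time: 5.7
tool_pos: [0.6129, -0.0574, 0.1906]
tool_rot: [-3.141, -0.001, 2.168]
contact_force: [-0.5, -0.2, -0.6]
opening: 0.0758
grip_force: 0.0
```

```bash
python3 - <<'E'
from h import *
s,p,D=wshot('w2');print(s['tool_pos'],s['tool_rot'],s['opening'],s['time'])
h=cv2.cvtColor(p,cv2.COLOR_RGB2HSV);m=cv2.inRange(h,(95,130,60),(130,255,255));ys,xs=np.nonzero(m);print(len(xs),np.mean(xs),np.mean(ys),np.percentile(ys,[1,99]))
E
```

```text
[ 0.61287487 -0.05743116  0.1906423 ] [-3.14125421e+00 -6.85944643e-04  2.16752551e+00] 0.0758128546771975 5.7
1409 323.8999290276792 167.4485450674237 [143. 190.]
```

View pics/w2.png

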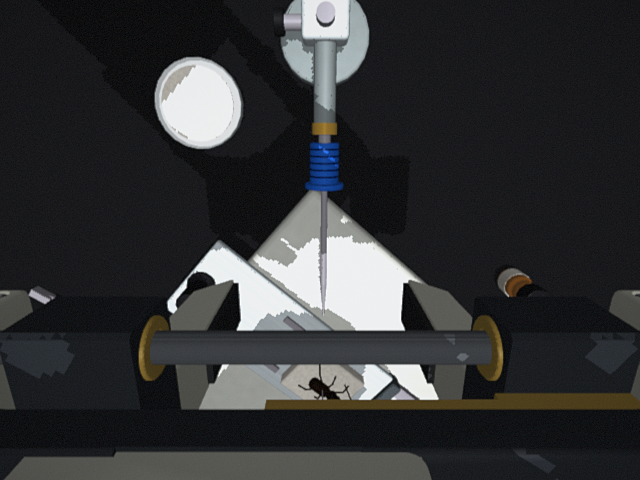

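Wrist view: the pointer is almost exactly in line with the tool. The mouth is at (324.5,134), the grip's rear at (324,143), the flange at (324,187) and the tip at (323,309).

```bash
python3 - <<'E'
from h import *
s=monitor.observe();Rt=R.from_euler('xyz',s['tool_rot']).as_matrix()
P={}
for n,u,v,z in [('mouth',324.5,135.5,.062),('rear',324,143,.062),('flangemid',324,187,.062),('tip',323,309,.062),('post',325.5,14,.086),('beetle',322,388,.064)]:
    P[n]=wz(s,u,v,z);print(n,np.round(P[n],4),'tool cm',np.round(Rt.T@(P[n]-s['tool_pos'])*100,2))
d=P['post']-P['tip'];print('axis angle',np.arctan2(d[1],d[0]))
E
```

```text
mouth [0.5747 0.0032 0.062 ] tool cm [ 7.16  0.25 12.89]
rear [ 0.5774 -0.0015  0.062 ] tool cm [ 6.62  0.21 12.89]
flangemid [ 0.596  -0.0286  0.062 ] tool cm [ 3.33  0.22 12.89]
tip [ 0.6541 -0.1152  0.062 ] tool cm [-7.1   0.17 12.89]
post [0.5335 0.0641 0.086 ] tool cm [14.51  0.27 10.5 ]
beetle [ 0.6975 -0.1805  0.064 ] tool cm [-14.94   0.09  12.68]
axis angle 2.162868476947274
```

>>> send_rows([
  {"translation": [2.4, 0.1, 0], "spin": 0, "jaw": 1},
  {"translation": [4.7, 0.2, 4], "spin": 0.3, "jaw": 1},
  {"translation": [4.7, 0.2, 8.5], "spin": 0.3, "jaw": 1},
  {"translation": [4.7, 0.2, 12.5], "spin": 0.3, "jaw": 1},
  {"translation": [4.7, 0.2, 14.7], "spin": 0.3, "jaw": 1},
], force=30)

```text
time: 6.25
tool_pos: [0.5865, -0.0171, 0.0412]
tool_rot: [-3.139, -0.003, 2.162]
contact_force: [0.5, 0.8, 0.4]
opening: 0.0919
grip_force: 0.0
```

>>> send_rows([
  {"translation": [0, 0, 0], "spin": 0, "jaw": 0.6},
  {"translation": [0, 0, 0], "spin": 0, "jaw": 0.3},
  {"translation": [0, 0, 0], "spin": 0, "jaw": 0.1},
  {"translation": [0, 0, 0], "spin": 0, "jaw": 0},
  {"translation": [0, 0, 0], "spin": 0, "jaw": 0},
], force=30)

```text
time: 6.75
tool_pos: [0.5896, -0.0178, 0.045]
tool_rot: [3.14, 0.001, 2.162]
contact_force: [-0.2, 0.1, -0.8]
opening: 0.0567
grip_force: 0.0
```

>>> send_rows([
  {"translation": [0, 0, 0], "spin": 0, "jaw": 0},
  {"translation": [0, 0, 0], "spin": 0, "jaw": 0},
  {"translation": [0, 0, 0], "spin": 0, "jaw": 0},
  {"translation": [0, 0, 0], "spin": 0, "jaw": 0},
  {"translation": [0, 0, 0], "spin": 0, "jaw": 0},
], force=30)

```text
time: 7.25
tool_pos: [0.5887, -0.0172, 0.0436]
tool_rot: [-3.142, -0.001, 2.162]
contact_force: [-0.4, 2.4, 1.6]
opening: 0.0208
grip_force: 79.3
```

>>> send_rows([
  {"translation": [0, 0, 0], "spin": 0, "jaw": 0},
  {"translation": [0, 0, 0], "spin": 0, "jaw": 0},
  {"translation": [-0.4, 0, 0], "spin": 0, "jaw": 0},
  {"translation": [-0.9, 0, 0], "spin": 0, "jaw": 0},
  {"translation": [-1.5, 0, 0], "spin": 0, "jaw": 0},
], force=30)

```text
time: 7.75
tool_pos: [0.5974, -0.0302, 0.0436]
tool_rot: [-3.142, -0.001, 2.162]
contact_force: [-1.6, 5.2, 1.2]
opening: 0.0211
grip_force: 79.7
```

>>> send_rows([
  {"translation": [-0.8, 0, 0], "spin": 0, "jaw": 0},
  {"translation": [-1.6, 0, 0], "spin": 0, "jaw": 0},
  {"translation": [-2.3, 0, 0], "spin": 0, "jaw": 0},
  {"translation": [-2.8, 0, 0], "spin": 0, "jaw": 0},
  {"translation": [-3.0, 0, 0], "spin": 0, "jaw": 0},
], force=30)

```text
time: 8.25
tool_pos: [0.6142, -0.0552, 0.0436]
tool_rot: [3.141, -0.001, 2.162]
contact_force: [-1.6, 6.9, 1.8]
opening: 0.0206
grip_force: 79.8
```

>>> send_rows([
  {"translation": [-0.4, 0, 0], "spin": 0, "jaw": 0},
  {"translation": [-0.8, 0, 0], "spin": 0, "jaw": 0},
  {"translation": [-1.1, 0, 0], "spin": 0, "jaw": 0},
  {"translation": [-1.3, 0, 0], "spin": 0, "jaw": 0},
  {"translation": [-1.4, 0, 0], "spin": 0, "jaw": 0},
])

```text
time: 8.75
tool_pos: [0.6217, -0.0663, 0.0436]
tool_rot: [-3.142, -0.002, 2.162]
contact_force: [-2.6, 7.2, 1.6]
opening: 0.0207
grip_force: 79.8
```

```bash
python3 - <<'E'
from h import *
s,p,D=wshot('w3');t=s['tool_pos'];print(t,s['contact_force'],s['opening'],s['time'],np.hypot(*(t-np.array([.5887,-.0172,0]))[:2]))
cv2.imwrite('pics/w3c.png',cv2.resize(p[100:400,170:470],None,fx=2,fy=2)[:,:,::-1])
E
```

```text
[ 0.62165574 -0.06629067  0.04360822] [-2.57731038  7.23480871  1.61704673] 0.020749921554923428 8.75 0.05912676791892705
```

View pics/w3c.png

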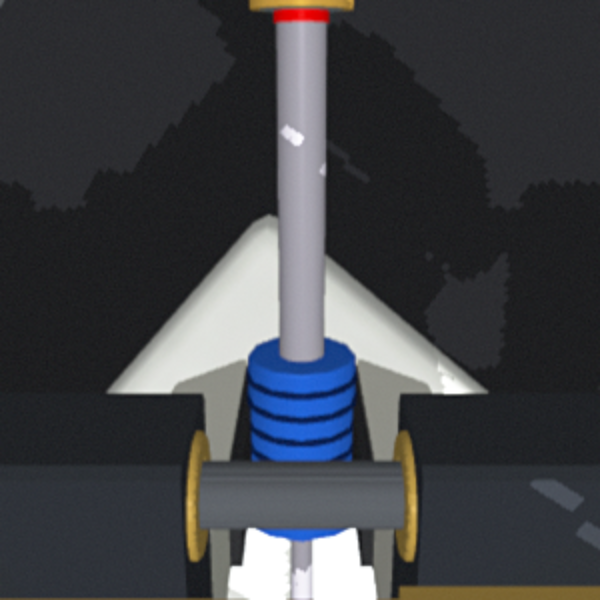

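The crop shows the red ring almost fully clear below the brass mouth at (300,15), about 2 of its 3 mm. The grip is firmly in the fingers. The pull is about 59 mm, so I add 1 mm and hold.

>>> send_rows([
  {"translation": [-0.05, 0, 0], "spin": 0, "jaw": 0},
  {"translation": [-0.1, 0, 0], "spin": 0, "jaw": 0},
  {"translation": [-0.1, 0, 0], "spin": 0, "jaw": 0},
  {"translation": [-0.1, 0, 0], "spin": 0, "jaw": 0},
  {"translation": [-0.1, 0, 0], "spin": 0, "jaw": 0},
])

```text
time: 9.3
tool_pos: [0.6221, -0.067, 0.0436]
tool_rot: [-3.141, -0.002, 2.162]
contact_force: [-1.9, 6.4, 1.6]
opening: 0.0206
grip_force: 79.8
```

```bash
python3 - <<'E'
from h import *
s,p,D=wshot('w4')
for i in range(2):
    h=cv2.cvtColor(p,cv2.COLOR_RGB2HSV);m=cv2.inRange(h,(0,200,120),(5,255,255));ys,xs=np.nonzero(m[60:160,280:360]);t=s['tool_pos']
    print(np.hypot(*(t-np.array([.5887,-.0172,0]))[:2]),s['contact_force'],s['grip_force'],len(xs),ys.min()+60,ys.max()+60,xs.max()-xs.min())
    z=np.load('w3.npz');p=z['p']
E
```

```text
0.059994913950073475 [-1.8747896   6.36330045  1.58038488] 79.77333068847656 195 102 109 27
0.059994913950073475 [-1.8747896   6.36330045  1.58038488] 79.77333068847656 114 105 110 27
```

```bash
python3 -c "
from h import *
print(job.hand_in())"
```

```text
the job is handed in; nothing more can be done
None
```

I pushed the stage home against its stop, drew the pointer out about 60 mm with the red ring clear, and handed the job in with the fingers still holding it; no pass/fail verdict came back.

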